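# Set and latch the cover of a thermostat bath

### The arm

A 6-joint arm with a two-finger parallel gripper is mounted at the origin on the work surface. World frame = base frame: x ahead of the robot, y to its left, z up, the work surface at z = 0. Lengths are in mm, angles in rad, forces in N, time in s.
With the tool pointing down it reaches from about 300 to 775 mm from the base axis. Payload 14.6 kg.
Tool frame: the origin (TCP) lies at the very end of the fingers, on their centre line; the grasp point (between the pads) lies 19 mm behind it; z points along the fingers, y is the line along which they close (so a half turn about z gives the same grasp; the last joint's range is limited). The gripper opens to 94 mm and grips with 3 to 60 N. Pads are 16 mm wide; open, the fingers measure 119 mm over their backs; the gripper's body (75 mm by 177 mm) begins 78 mm behind the grasp point.
Start: joints at [-1.329, 0.3, 1.521, -0, 1.321, -0.067], TCP at [167.147, -523.976, 205.446] pointing down, gripper open.
Joint ranges: [-3.03, 3.03], [-0.79, 2.21], [0.23, 2.52], [-1.04, 4.18], [0, 3.07], [-2.55, 2.55]. Speed limits (rad/s): [2.22, 2.22, 2.57, 3.14, 3.14, 3.14].

### API

Orientations are given as [roll, pitch, yaw] about the fixed x, y, z axes, in that order (R = Rz(yaw) Ry(pitch) Rx(roll)).
In Python, from cell import manip gives the robot as it stands.
- The arm moves only by the tool servo_tool, never from a script. Its argument "rows" is a list of rows, each a list of 7 numbers: the turn, a rotation vector about the world's x, y, z in degrees, then the shift along the world's x, y, z in mm, then the closure, from 0 (fully open) to 1 (shut). In form: [[rx, ry, rz, dx, dy, dz, fingers], ...]. A call has 1 to 20 rows; each row shifts and turns the commanded pose from where the row before left it; what a row does not reach is not made up. A row lasts 1/8 s, in which the tool goes at most 62.5 mm and 10.7 degrees, less where a joint would pass 70% of its speed; a pose out of reach is approached as far as the arm can. A call with a gripper value outside its range is refused whole. The fingers move at their own pace and stop on an object; "grip_force" is the grip in N (left out, the last holds). Time passes only in rows, so rows that do not move let the fingers close. It gives the time, the measured TCP pose, the force, the opening and the grip force at its end, in the units of the state.
- manip.read_state(): the state, without advancing time (a new reading comes with each control period).
- manip.camera(name): name is "side" or "top"; returns the picture (480x640x3 uint8, red, green, blue); there is no depth.
- manip.camera_info(name): a dict with "fx", "fy", "cx", "cy" (pixels), "position" and "rotation" of the camera in the world. Camera axes: x right, y down, z forward; pixel columns grow to the right and rows downward; lengths in mm; the calibration is good to about 2 mm. A picture is of the moment at which its call begins. camera_info takes no time and is no camera call.
- manip.sign_off(): hands the job in; it is judged then, once.
The state is a dict: "clock": time; "joints": joint angles; "qd": joint speeds; "effort": joint torques, N m; "eef_pos": TCP position; "eef_rot": TCP orientation; "wrist_force": force on the tool from outside, world axes, zero at the start; "moment": the same for the moment, N m; "finger_gap": finger opening in mm; "finger_force": force on a finger pad.
Only numpy, scipy, OpenCV 4.12 (cv2) and the standard library are available. Lean on these libraries where they do the work, as an engineer would, in place of code of your own. Each camera call takes 0.05 s, during which the arm holds its last target. There are 200 camera calls.

### The job

Turn the grey cover of the bench bath until the notch in its rim faces the red pointer on the white collar, the pointer lying within the notch's width. Then swing the yellow latch fully home over the cover, keeping the notch on the pointer. Leave the beaker, the bottle and the jar standing where they are.

Things in the scene. Friction and masses are not known exactly. Their poses are not given: they have to be found in the camera images.
- bath: Round bench bath, fixed to the bench: cream foot 256 mm across, pale jar, white collar 252 mm across on top, and a cream control box in front (to its own -x). Origin on its vertical axis at bench height; z up. Collar top is 140 mm above the bench.
- pointer (a point): Tip of the red pointer painted on the collar top: 106 mm from the bath axis towards the bath's -x, 140 mm above the bench. The pointer is 17 mm long, up to 12 mm wide and points inward. Fixed to the bath.
- cover: Grey round cover, 200 mm across, lying inside the collar, turning freely either way (any number of turns, slight friction, stays where left) about the bath's vertical axis. Origin on that axis, 132 mm above the bench; its rim top is 140 mm and its raised centre (156 mm across) 142 mm above the bench. z up; its own -x points to the middle of its notch.
- notch (a point): Middle of the mouth of the notch in the cover's rim: 100 mm from the axis, 140 mm above the bench. The notch is about 35 mm wide at the rim and 22 mm deep, dark inside, with white rim pieces on both sides.
- post (a point): Centre of the top of the black upright post on the cover, diameter 18 mm, 45 mm tall (from 142 to 187 mm above the bench), 62 mm from the axis, on the far side of the axis from the notch (half a turn from it). A convenient thing to push.
- latch (a joint): Angle of the yellow latch (rad): 0 = closed, against its stop, arm pointing at the bath axis over the cover's rim; grows to 1.9 as it swings open, clockwise seen from above. It stays where left; slight friction.
- latch_pivot (a point): The latch's vertical pivot, on a lug of the collar: 138 mm from the bath axis towards the bath's -y, given at 140 mm above the bench. The arm (18 mm wide, 8 mm thick, top at 152.5 mm; pivot stud to 164 mm) reaches 68 mm out from it.
- latch_pin (a point): Centre of the top of the yellow upright pin on the latch arm: diameter 14 mm, from 152 to 186 mm above the bench, 55 mm from the pivot.
- beaker: Glass beaker standing on the bench, diameter 72 mm, 100 mm tall; origin under its centre. To be left alone.
- reagent: Amber bottle standing on the bench, diameter 64 mm, 140 mm tall; origin under its centre. To be left alone.
- jar: White jar with a blue lid standing on the bench, diameter 72 mm, 90 mm tall; origin under its centre. To be left alone.

How it is judged (in metres and radians):
On the way, in this order (a step that is already met when the one before it is completed fails the run):
1. the notch faces the pointer and the cover is at rest, the latch still open (horizontal distance between notch and pointer below 0.013 m and angular speed of cover below 0.05 rad/s and value of joint latch above 0.8 rad), for 0.2 s.
2. the latch is swung home with the notch still facing the pointer (horizontal distance between notch and pointer below 0.013 m and value of joint latch below 0.15 rad), for 0.2 s.
At the end, for the whole second after the job is handed in: The middle of the notch is within 13 mm (horizontally) of the pointer's tip, which is about 6.4 degrees either way, so that the pointer lies within the notch; the latch is within 0.15 rad of closed; the cover is at rest; beaker, bottle and jar stand upright within 30 mm of where they were (all of step 2 and angular speed of cover below 0.05 rad/s and angle between each of beaker, reagent, jar's own z axis and vertical below 0.2 rad and distance of each of beaker, reagent, jar from where it was at the start of the episode below 0.03 m); the robot touches nothing.
It fails at once if the glass beaker is shifted by more than 30 mm or tipped (distance of beaker from where it was at the start of the episode above 0.03 m or angle between beaker's own z axis and vertical above 0.35 rad).
It fails at once if the amber bottle is shifted by more than 30 mm or tipped (distance of reagent from where it was at the start of the episode above 0.03 m or angle between reagent's own z axis and vertical above 0.35 rad).
It fails at once if the white jar is shifted by more than 30 mm or tipped (distance of jar from where it was at the start of the episode above 0.03 m or angle between jar's own z axis and vertical above 0.35 rad).
It also fails if it takes over 62 s, if anything falls off the work surface, if the arm or the gripper's body presses on something with over 40 N, if the wrist force passes 120 N, or if a joint passes its speed limit or range.

## Working session

There is one attempt and no reset: what is moved stays moved. The work goes in short steps, Python scripts to look and compute and a tool call to move; the robot and the scene stay as the last step left them, time stands still between calls to the robot, and variables do not carry over. Pictures are saved under pics/ and viewed, at most 10 in all, crops included, and the job is handed in when it is done.

Besides the shell and the picture viewer there is one more tool, called by a JSON object that holds its "api" and its "payload". servo_tool: Moves the arm, as the interface text tells. Its arguments: {"type":"object","properties":{"rows":{"type":"array","items":{"type":"array","items":{"type":"number"}}},"grip_force":{"type":"number"}},"required":["rows"]}

```bash
mkdir -p pics
python3 - <<'E'
from cell import manip
import cv2
for n in("top","side"):
    cv2.imwrite(f"pics/{n}0.png",manip.camera(n)[:,:,::-1]); print(manip.camera_info(n))
s=manip.read_state();print(s["clock"],s["eef_pos"],s["eef_rot"],s["finger_gap"])
E
```

```text
{'fx': 605.6003771481995, 'fy': 605.6003771481995, 'cx': 313.2235775359087, 'cy': 243.2112546460371, 'position': array([3.15507950e+02, 1.41036028e+00, 1.53669892e+03]), 'rotation': array([-2.9460644 ,  0.00354187, -1.58592063])}
{'fx': 470.54710048567125, 'fy': 470.54710048567125, 'cx': 319.0720739087376, 'cy': 241.13849418801288, 'position': array([ 436.90761952, -951.24383211,  711.67774741]), 'rotation': array([-2.12236456,  0.01156657, -0.16567518])}
0.1 [ 167.0967168  -523.76736361  204.95965215] [-3.14058738e+00 -6.75366904e-05  3.08816437e-01] 94.55809824445221
```

View pics/top0.png

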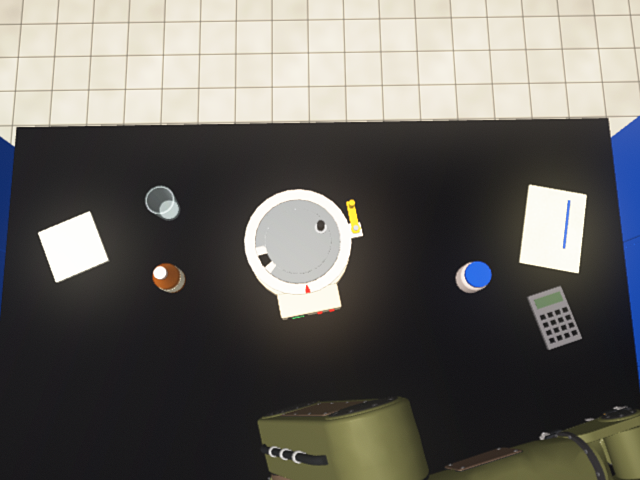

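View pics/side0.png

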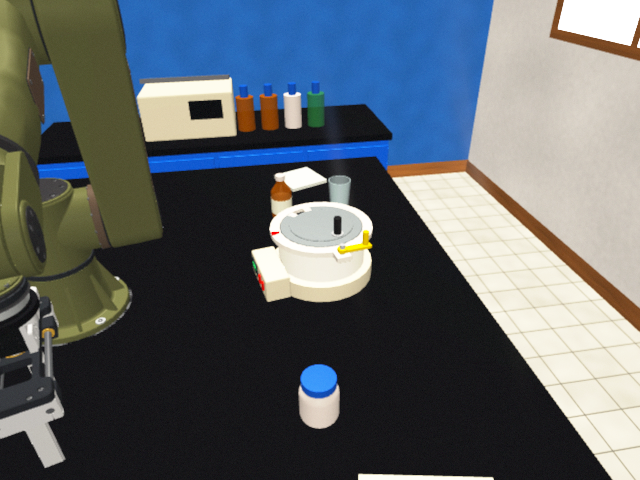

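The top view shows the collar around (299,242), the pointer near (307,288), the post near (321,225), the notch near (265,258), the latch pivot near (356,228) and the pin near (351,203). The side view shows the jar in the foreground, with the arm on the left.

```bash
cat > h.py <<'E'
from cell import manip
import cv2, numpy as np
from scipy.spatial.transform import Rotation as R
def ray(n,px,z):
    c=manip.camera_info(n); d=R.from_euler('xyz',c["rotation"]).as_matrix()@[(px[0]-c["cx"])/c["fx"],(px[1]-c["cy"])/c["fy"],1]
    p=np.array(c["position"]); return (p+d*(z-p[2])/d[2])[:2]
def cents(m,amin=5):
    k,l,s,c=cv2.connectedComponentsWithStats(m.astype(np.uint8)); return [(c[i].round(1),s[i].tolist()) for i in range(1,k) if s[i,4]>=amin]
def polar(p,c): v=np.array(p)-c; return np.hypot(*v).round(1),np.degrees(np.arctan2(v[1],v[0])).round(1)
E
cat > look.py <<'E'
from h import *
im=manip.camera("top"); h=cv2.cvtColor(im,cv2.COLOR_RGB2HSV); H,S,V=[h[...,i].astype(int) for i in range(3)]
roi=np.zeros(H.shape,bool); roi[180:300,235:370]=1
# collar+cover outer outline: non-black low-sat, ellipse fit on upper half
red=roi&((H<8)|(H>172))&(S>120)&(V>100); yel=roi&(H>18)&(H<32)&(S>150)
grey=roi&(S<40)&(V>100)&(V<200); dark=roi&(V<60)
cy=(299,242)
yy,xx=np.mgrid[:480,:640]; r=np.hypot(xx-299,yy-242)
print("red",cents(red)); print("yel",cents(yel))
print("dark",[(c,s) for c,s in cents(dark&(r<48))])
cs,_=cv2.findContours((grey&(r<50)).astype(np.uint8),cv2.RETR_EXTERNAL,cv2.CHAIN_APPROX_NONE)
c=max(cs,key=cv2.contourArea); print("grey circ",cv2.minEnclosingCircle(c),cv2.fitEllipse(cv2.convexHull(c)))
w=(V>150)&(S<25)&(r<58); pts=[]
for a in np.radians(np.r_[90+60:360-25]):  # outer edge away from box and latch
    q=[(299+t*np.cos(a),242+t*np.sin(a)) for t in np.arange(45,60,.25)]
    g=[V[int(round(y)),int(round(x))] for x,y in q]
    i=[k for k in range(len(g)) if g[k]>130]
    if i: pts.append(ray("top",q[i[-1]],140))
P=np.array(pts); s=np.linalg.lstsq(np.c_[2*P,np.ones(len(P))],(P**2).sum(1),rcond=None)[0]
print("collar centre",s[:2],"R",np.sqrt(s[2]+s[:2]@s[:2]))
E
python3 look.py
python3 -c "
import cv2
i=cv2.imread('pics/top0.png')[180:325,230:375];cv2.imwrite('pics/c0.png',cv2.resize(i,(580,580),interpolation=cv2.INTER_CUBIC))"
```

```text
red [(array([307.2, 289.3]), [306, 285, 4, 8, 24])]
yel [(array([352.1, 213.5]), [346, 199, 14, 34, 242])]
dark [(array([262.5, 259. ]), [259, 255, 8, 11, 22])]
grey circ ((297.179931640625, 241.62875366210938), 42.529598236083984) ((297.29217529296875, 241.1781768798828), (83.58252716064453, 84.48426818847656), 112.90228271484375)
collar centre [594.79822979  33.8148121 ] R 131.52067287160025
```

View pics/c0.png

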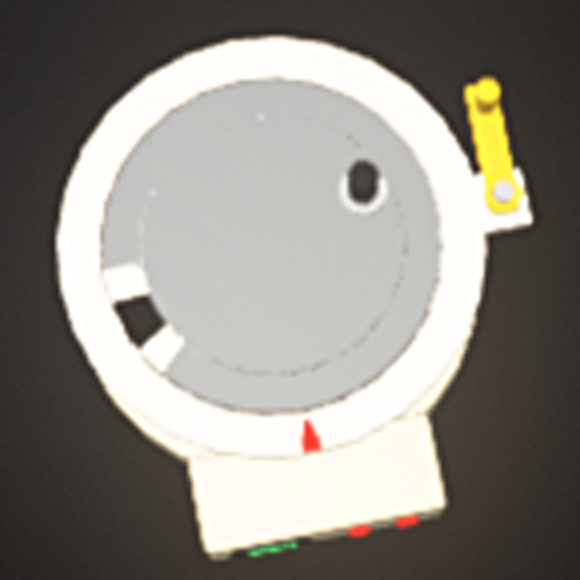

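Run:
```python
from h import *
T=lambda x,y,z: ray("top",(230+x/4-.4,180+y/4-.4),z)
for zc in (140,): 
    c=T(272.5,247,140)
print("centre",c)
for n,p,z in (("ptr",(308,420),140),("post",(363,175),187),("notch",(125,325),140),("pivot",(503,191),164),("pin",(488,92),186)):
    q=T(*p,z); print(n,q.round(1),polar(q,c))
pv=T(503,191,164);print(polar(T(488,92,186),pv))
print("collar R",[polar(T(*p,140),c)[0] for p in((58,247),(487,247),(272,37),(272,458))])
for n,p,z in(("beaker",(162,200),100),("bottle",(160,272),140),("jar",(477,275),90)): print(n,ray("top",p,z).round())
# side check
for n,p,z in (("post",(338,219),187),("ptr",(278,233),140),("pivot",(343,247),164),("pin",(366,233),186)): print("side",n,ray("side",p,z).round(1))
```

```text
centre [597.22199076  38.56578606]
ptr [494.6  19. ] (np.float64(104.5), np.float64(-169.2))
post [628.9 -14.8] (np.float64(62.1), np.float64(-59.3))
notch [552.1 125.3] (np.float64(97.7), np.float64(117.5))
pivot [623.4 -96.2] (np.float64(137.3), np.float64(-79.0))
pin [677.  -87.7] (np.float64(149.4), np.float64(-57.7))
(np.float64(54.3), np.float64(9.0))
collar R [np.float64(126.2), np.float64(126.1), np.float64(128.2), np.float64(124.4)]
beaker [714. 372.]
bottle [529. 360.]
jar [ 518. -391.]
side post [630.4 -21.2]
side ptr [493.2  21. ]
side pivot [ 624.6 -105.7]
side pin [678.4 -92.8]
```

{"api": "servo_tool", "payload": {"rows": [[0,0,7.9,35.5,39.2,3,0.45],[0,0,7.9,35.5,39.2,3,0.45],[0,0,7.9,35.5,39.2,3,0.45],[0,0,7.9,35.5,39.2,3,0.45],[0,0,7.9,35.5,39.2,3,0.45],[0,0,7.9,35.5,39.2,3,0.45],[0,0,7.9,35.5,39.2,3,0.45],[0,0,7.9,35.5,39.2,3,0.45],[0,0,7.9,35.5,39.2,3,0.45],[0,0,7.9,35.5,39.2,3,0.45],[0,0,7.9,35.5,39.2,3,0.45],[0,0,7.9,35.5,39.2,3,0.45],[0,0,7.9,35.5,39.2,3,0.45],[0,0,0,0,0,0,0.45],[0,0,0,0,0,0,0.45]], "grip_force": 5}}

```text
clock: 2.02
eef_pos: [628.3, -14.6, 244.0]
eef_rot: [-3.141, -0.0, 2.1]
wrist_force: [-0.6, 0.1, -0.4]
finger_gap: 52.0
finger_force: 0.0
```

{"api": "servo_tool", "payload": {"rows": [[0,0,0,0,0,-22,0.45],[0,0,0,0,0,-22,0.45],[0,0,0,0,0,-22,0.45],[0,0,0,0,0,-22,0.45],[0,0,0,0,0,0,0.45],[0,0,0,0,0,0,0.9],[0,0,0,0,0,0,0.9],[0,0,0,0,0,0,0.9],[0,0,0,0,0,0,0.9],[0,0,0,0,0,0,0.9]], "grip_force": 5}}

```text
clock: 3.28
eef_pos: [628.8, -14.4, 156.8]
eef_rot: [3.141, 0.0, 2.101]
wrist_force: [-1.2, 0.1, 2.4]
finger_gap: 17.7
finger_force: 5.0
```

Run:
```python
from h import *
a=manip.camera("top")[170:325,230:385];b=manip.camera("side")[150:305,230:385]
cv2.imwrite("pics/c1.png",cv2.resize(np.hstack([a,b])[:,:,::-1],None,fx=2.5,fy=2.5,interpolation=cv2.INTER_CUBIC))
c=np.array([597.2,38.6])
for d in(0,23.5,47,70.4):
    t=np.radians(-59.3+d);print((c+62*np.array([np.cos(t),np.sin(t)])).round(1))
```

```text
[628.9 -14.7]
[647.5   2.3]
[657.8  25.4]
[658.   50.5]
```

View pics/c1.png

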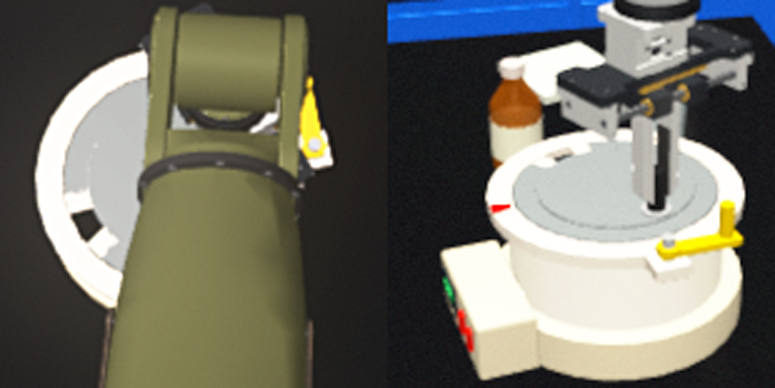

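The view shows the fingers on either side of the post, and the gap of 17.7 mm matches its 18 mm diameter. Next I turn the cover 70.4° counter-clockwise along the arc.

{"api": "servo_tool", "payload": {"rows": [[0,0,7,6.3,4.3,0,0.9],[0,0,7,5.7,5.0,0,0.9],[0,0,7,5.1,5.7,0,0.9],[0,0,7,4.3,6.3,0,0.9],[0,0,7,3.5,6.7,0,0.9],[0,0,7,2.7,7.1,0,0.9],[0,0,7,1.8,7.4,0,0.9],[0,0,7,0.9,7.6,0,0.9],[0,0,7,-0.1,7.6,0,0.9],[0,0,7,-1.0,7.5,0,0.9],[0,0,0,0,0,0,0.9],[0,0,0,0,0,0,0.9],[0,0,0,0,0,0,0.9]]}}

```text
clock: 5.0
eef_pos: [658.2, 51.0, 156.7]
eef_rot: [3.141, 0.001, -2.962]
wrist_force: [3.4, 3.9, 3.0]
finger_gap: 18.0
finger_force: 5.0
```

Run:
```python
from h import *
a=manip.camera("top")[170:325,230:385];b=manip.camera("side")[150:305,230:385]
cv2.imwrite("pics/c2.png",cv2.resize(np.hstack([a,b])[:,:,::-1],None,fx=2.5,fy=2.5,interpolation=cv2.INTER_CUBIC))
```

```text
(no output)
```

View pics/c2.png

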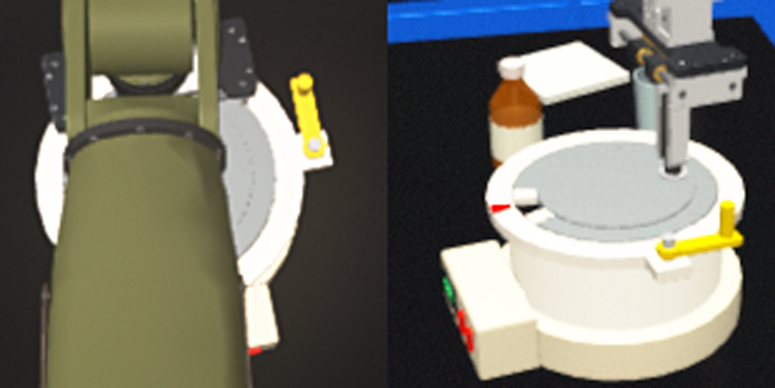

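{"api": "servo_tool", "payload": {"rows": [[0,0,0,0,0,0,0.5],[0,0,0,0,0,0,0.5],[0,0,0,0,0,0,0.5],[0,0,0,0,0,25,0.5],[0,0,0,0,0,30,0.5],[0,0,0,0,0,30,0.5],[0,0,-10,3,-20,0,1],[0,0,-10,3,-40,0,1],[0,0,-10,3,-50,0,1],[0,0,-10,3,-40,0,1],[0,0,-10,3,-20,0,1],[0,0,-10,3,0,0,1],[0,0,-10,3,0,0,1],[0,0,-10,0,0,0,1],[0,0,0,0,0,0,1]]}}

```text
clock: 6.98
eef_pos: [678.8, -119.3, 241.3]
eef_rot: [-3.141, -0.0, 1.928]
wrist_force: [-0.3, -0.5, -0.6]
finger_gap: 0.6
finger_force: 0.0
```

Run:
```python
from h import *
a=manip.camera("top")[180:310,235:385];b=manip.camera("side")[195:275,260:380]
f=lambda i,w:cv2.resize(i,w,interpolation=cv2.INTER_CUBIC)
cv2.imwrite("pics/c3.png",f(b,(720,480))[:,:,::-1]);cv2.imwrite("pics/c3t.png",f(a,(600,520))[:,:,::-1])
```

```text
(no output)
```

View pics/c3.png

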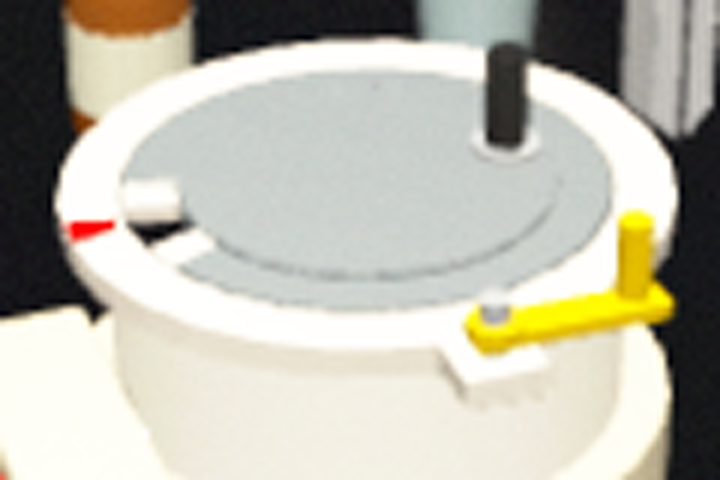

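View pics/c3t.png

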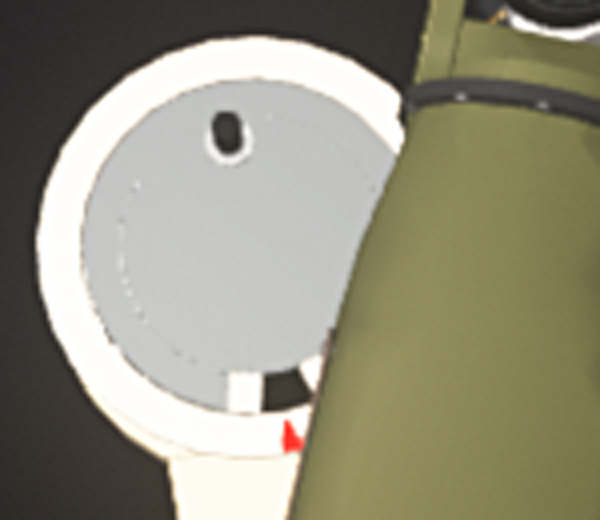

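The notch mouth (mid about (287,408) in the top crop) lines up with the pointer tip at (288,420), and the latch is still open, so step 1 is met. Next I bring the closed fingers down behind the pin and sweep it round.

{"api": "servo_tool", "payload": {"rows": [[0,0,-5.5,1.7,2,0,1],[0,0,-5.5,1.7,2,-21,1],[0,0,0,0,0,-20,1],[0,0,0,0,0,-20,1],[0,0,0,0,0,-20,1],[0,0,0,0,0,0,1],[0,0,0,-1,6.5,0,1],[0,0,0,-1,6.5,0,1],[0,0,7.7,0.3,7.6,0,1],[0,0,7.7,-0.7,7.6,0,1],[0,0,7.7,-1.7,7.4,0,1],[0,0,7.7,-2.7,7.1,0,1],[0,0,7.7,-3.6,6.7,0,1],[0,0,7.7,-4.5,6.2,0,1],[0,0,7.7,-5.2,5.5,0,1],[0,0,7.7,-5.9,4.8,0,1],[0,0,7.7,-6.5,3.9,0,1],[0,0,7.7,-7.0,3.0,0,1],[0,0,0,0,0,0,1]]}}

```text
clock: 9.45
eef_pos: [642.8, -41.9, 161.3]
eef_rot: [-3.142, 0.001, 3.079]
wrist_force: [-0.7, 0.0, 0.2]
finger_gap: 0.3
finger_force: 0.0
```

Run:
```python
from h import *
b=manip.camera("side")[175:275,240:390]
cv2.imwrite("pics/c4.png",cv2.resize(b,(750,500),interpolation=cv2.INTER_CUBIC)[:,:,::-1])
```

```text
(no output)
```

View pics/c4.png

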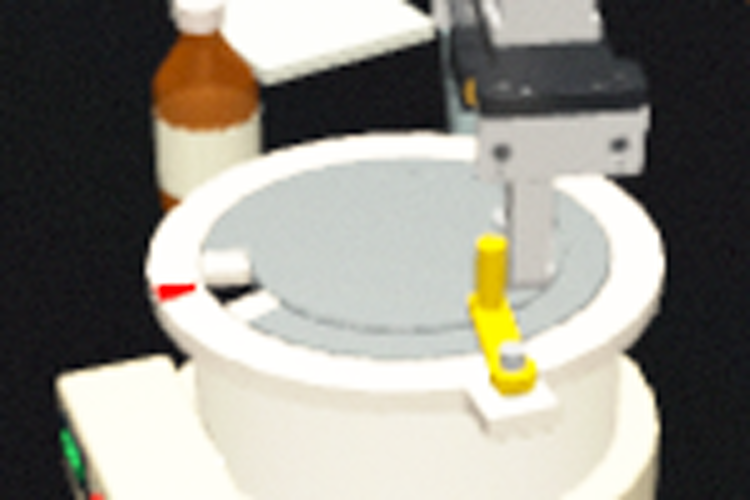

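The latch follows and the notch has stayed on the pointer. I continue to the stop with a small overpress.

{"api": "servo_tool", "payload": {"rows": [[0,0,5,-7.3,2.1,0,1],[0,0,5,-7.5,1.1,0,1],[0,0,0,-2,0,0,1],[0,0,0,0,0,0,1],[0,0,0,0,0,0,1]]}}

```text
clock: 10.12
eef_pos: [629.4, -39.4, 161.2]
eef_rot: [-3.14, 0.009, -3.033]
wrist_force: [26.3, -1.1, -9.1]
finger_gap: 0.5
finger_force: 13.3
```

{"api": "servo_tool", "payload": {"rows": [[0,0,0,6,0,0,1],[0,0,0,9,0,0,1],[0,0,0,0,0,30,1],[0,0,0,0,0,40,1],[0,0,0,0,0,40,1],[0,0,0,-20,-30,10,1],[0,0,0,-20,-45,0,1],[0,0,0,-20,-45,0,1],[0,0,0,-20,-45,0,1],[0,0,0,-20,-45,0,1],[0,0,0,-20,-45,0,1],[0,0,0,-20,-30,0,1],[0,0,0,0,0,0,1],[0,0,0,0,0,0,1]]}}

```text
clock: 11.88
eef_pos: [501.4, -323.7, 280.5]
eef_rot: [3.141, 0.0, -3.031]
wrist_force: [0.7, -0.4, -0.4]
finger_gap: 0.4
finger_force: 0.0
```

Run:
```python
from h import *
b=manip.camera("top")[180:310,140:390]
cv2.imwrite("pics/c5.png",cv2.resize(b,(800,416),interpolation=cv2.INTER_CUBIC)[:,:,::-1])
```

```text
(no output)
```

View pics/c5.png

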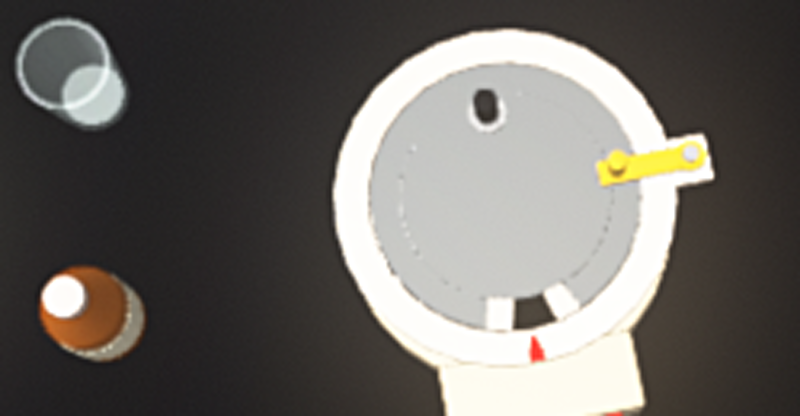

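The notch mouth (mid about x=534) sits on the pointer tip (534,337), and the latch arm points at the axis after reaching its stop. The beaker and bottle have not moved.

```bash
python3 -c "
from cell import manip
print(manip.sign_off())"
```

```text
the job is handed in; nothing more can be done
None
```

The cover is turned so its notch is on the pointer, the latch is swung home against its stop, nothing else was touched, and the job is handed in; no verdict was returned.

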